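Tamp the sugar lumps level in their bin

ROBOT

A 7-joint arm with a two-finger parallel gripper is mounted at the origin on a cart in front of the work surface, level with it; the furniture and walls round the work are solid. World frame = base frame: x ahead of the robot, y to its left, z up, the work surface at z = 0. Lengths are in m, angles in rad, forces in N, time in s.
With the tool pointing down it reaches from about 0.4 to 0.875 m from the base axis. Payload 19.3 kg.
Tool frame: the origin (TCP) lies on the front face of the gripper's body, between the roots of the fingers; the fingertips stand 73 mm ahead of it and the grasp point (between the pads) lies 54 mm ahead of it; z points along the fingers, y is the line along which they close (so a half turn about z gives the same grasp; the last joint's range is limited). The gripper opens to 85 mm and grips with 20 to 120 N. Pads are 22 mm wide; open, the fingers measure 114 mm over their backs; the gripper's body (76 mm by 85 mm) begins 54 mm behind the grasp point. The pads swing forward as they close: fully open they stand 13 mm farther back than shut.
Start: joints at [-1.269, 0.521, -0.036, 1.599, 0.021, 1.021, -0.113], TCP at [0.227, 0.582, 0.304] pointing down, gripper open.
Joint ranges: [-2.91, 2.91], [-0.3, 2.13], [-1.5, 1.42], [0.17, 2.43], [-1.26, 4.41], [0.16, 1.93], [-2.52, 2.52]. Speed limits (rad/s): [1.89, 1.89, 2.39, 2.39, 3.01, 3.01, 3.01].

INTERFACE

Orientations are given as a unit quaternion [w, x, y, z].
In Python, from bench import bot gives the robot as it stands.
- The arm moves only by the shell command python3 -m handwheel 'ROWS'. ROWS is JSON, a list that holds one entry, the list of rows, each a list of 7 numbers: the opening, from 0 (shut) to 1 (fully open), then the shift along the world's x, y, z in cm, then the turn, a rotation vector about the world's x, y, z in rad. A call has 1 to 12 rows; each row shifts and turns the commanded pose from where the row before left it; what a row does not reach is not made up. A row lasts 1/12 s, in which the tool goes at most 41.7 mm and 7.16 degrees, less where a joint would pass 70% of its speed; a pose out of reach is approached as far as the arm can. A call is refused whole if a number of a shift passes 4.17 or a number of a turn 0.125, either way. A call with a gripper value outside its range is refused whole. The fingers move at their own pace and stop on an object; the grip force is fixed at half the most. Time passes only in rows, so rows that do not move let the fingers close. It gives the time, the measured TCP pose, the force, the opening and the grip force at its end, in the units of the state.
- bot.state(): the state, without advancing time (a new reading comes with each control period).
- bot.capture(name): name is "scene" or "side" or "wrist"; returns (picture, depth): 384x512x3 uint8, blue, green, red; 384x512 float32, m along the optical axis (not along the pixel's ray), 0 where there is no reading.
- bot.camera_model(name): a dict with "fx", "fy", "cx", "cy" (pixels), "dist_coeffs" ([k1, k2, p1, p2, k3] as OpenCV has them; the pictures are not rectified), "R" (3x3) and "t" (3): a world point X has camera coordinates R X + t. Camera axes: x right, y down, z forward; pixel columns grow to the right and rows downward; lengths in m; the calibration is good to about 2 mm. A picture is of the moment at which its call begins: read the wrist's pose just before it. camera_model takes no time and is no camera call; for the wrist camera it gives the pose at the moment of the call.
- bot.sign_off(): hands the job in; it is judged then, once.
The state is a dict: "time": time; "joint_pos": joint angles; "qvel": joint speeds; "tau": joint torques, N m; "ee_pos": TCP position; "orientation": TCP orientation; "ft_force": force on the tool from outside, world axes, zero at the start; "ft_torque": the same for the moment, N m; "finger_gap": finger opening in m; "gripper_force": force on a finger pad.
Only numpy, scipy, OpenCV 4.12 (cv2) and the standard library are available. Lean on these libraries where they do the work, as an engineer would, in place of code of your own. Each camera call takes 0.05 s, during which the arm holds its last target. There are 200 camera calls.

TASK

In each row of the sugar bin one lump is jammed on top of its neighbours: with the wooden tamper, press the proud lump straight down between them until the whole row lies level on the bin floor, the row of large lumps first and then the row of small ones. Once a row is level, keep leaning on it with about 15 N for a second, never more than 40 N on a lump; do not touch the lumps with the gripper and leave the other things alone. Then stand the tamper upright in the middle of its cork mat again and let go.

Things in the scene. Friction and masses are not known exactly. Their poses are not given: they have to be found in the camera images.
- bin: white two-compartment storage bin fixed to the worktop, 103 mm (x) by 154 mm (y) by 38 mm high, walls and floor 5 mm thick, a small lip at each end (12 mm). Origin at the centre of its underside; the inner floor is 5 mm above it. The rows run along its y and each is 144 mm long: the large row's compartment is 48 mm wide, centred at x = -22.5 mm; the small row's is 40 mm wide, centred at x = +26.5 mm; the partition between is as high as the walls
- large_up: pressed lump of palm sugar, pillow-shaped: 44 by 44 mm and 28 mm high, sides fully rounded (14 mm radius), the flat of its underside and top 16 mm wide; 45 to 90 g; origin at the centre of its underside, z up its axis. This one sits some 13 mm proud, wedged over the gap between large_1 and large_2; pressed down it shoves them apart along the row and reaches the floor, where it turns rigid
- large_1: pressed lump of palm sugar, pillow-shaped: 44 by 44 mm and 28 mm high, sides fully rounded (14 mm radius), the flat of its underside and top 16 mm wide; 45 to 90 g; origin at the centre of its underside, z up its axis. Lies on the bin floor, towards the bin's -y, beside the proud one
- large_2: pressed lump of palm sugar, pillow-shaped: 44 by 44 mm and 28 mm high, sides fully rounded (14 mm radius), the flat of its underside and top 16 mm wide; 45 to 90 g; origin at the centre of its underside, z up its axis. Lies on the bin floor, towards the bin's +y, beside the proud one
- small_up: pressed lump of palm sugar, pillow-shaped: 36 by 36 mm and 24 mm high, sides fully rounded (12 mm radius), the flat of its underside and top 12 mm wide; 35 to 70 g; origin at the centre of its underside, z up its axis. This one sits some 11 mm proud, wedged over the gap between small_1 and small_2; it is pressed down in the same way
- small_1: pressed lump of palm sugar, pillow-shaped: 36 by 36 mm and 24 mm high, sides fully rounded (12 mm radius), the flat of its underside and top 12 mm wide; 35 to 70 g; origin at the centre of its underside, z up its axis. Lies on the bin floor, towards the bin's -y, beside the proud one
- small_2: pressed lump of palm sugar, pillow-shaped: 36 by 36 mm and 24 mm high, sides fully rounded (12 mm radius), the flat of its underside and top 12 mm wide; 35 to 70 g; origin at the centre of its underside, z up its axis. Lies on the bin floor, towards the bin's +y, beside the proud one
- tamper: wooden tamper standing upright, 126 mm high, about 200 g: flat foot 30 mm (x) by 44 mm (y) by 14 mm thick, and on its centre an upright square handle 26 by 26 mm (sides along x and y) from 14 mm to 126 mm. Origin at the centre of the foot's underside, z up the handle. With its y along the bin's y the foot enters either compartment and covers one lump
- mat: square cork mat, 110 by 110 by 5 mm, fixed on the worktop, on which the tamper stands. Origin at the centre of its underside
- olive_pot: small green jar with a cream lid, 55 mm across and 71 mm high, a bystander. Origin at the centre of its underside
- honey_jar: brown jar with a black lid, 70 mm across and 104 mm high, a bystander. Origin at the centre of its underside
- pepper_mill: turned wooden pepper mill, 58 mm across and 150 mm high, a bystander. Origin at the centre of its underside
Things that resemble listed ones, but are neither listed nor needed, are in the scene too. What is shaped like the large_1 but white is not meant. Leave any yellow look-alike of the small_2 alone.

How it is judged:
On the way, in this order (a step that is already met when the one before it is completed fails the run):
1. the large row lies level on the floor while the upright tamper presses a large lump with more than 8 N (z of large_1 in the frame of bin between 0.001 and 0.009 m and angle between each of large_1, large_up, large_2, tamper's own z axis and vertical below 0.15 rad and y of large_1 in the frame of bin between -0.072 and 0.072 m and x of large_1 in the frame of bin between -0.0515 and 0 m and z of large_up in the frame of bin between 0.001 and 0.009 m and y of large_up in the frame of bin between -0.072 and 0.072 m and x of large_up in the frame of bin between -0.0515 and 0 m and z of large_2 in the frame of bin between 0.001 and 0.009 m and y of large_2 in the frame of bin between -0.072 and 0.072 m and x of large_2 in the frame of bin between -0.0515 and 0 m and (contact force between tamper and large_1 above 8 N or contact force between tamper and large_up above 8 N or contact force between tamper and large_2 above 8 N)), for 0.3 s.
2. the small row lies level on the floor while the upright tamper presses a small lump with more than 8 N (z of small_1 in the frame of bin between 0.001 and 0.009 m and angle between each of small_1, small_up, small_2, tamper's own z axis and vertical below 0.15 rad and y of small_1 in the frame of bin between -0.072 and 0.072 m and x of small_1 in the frame of bin between 0.004 and 0.0515 m and z of small_up in the frame of bin between 0.001 and 0.009 m and y of small_up in the frame of bin between -0.072 and 0.072 m and x of small_up in the frame of bin between 0.004 and 0.0515 m and z of small_2 in the frame of bin between 0.001 and 0.009 m and y of small_2 in the frame of bin between -0.072 and 0.072 m and x of small_2 in the frame of bin between 0.004 and 0.0515 m and (contact force between tamper and small_1 above 8 N or contact force between tamper and small_up above 8 N or contact force between tamper and small_2 above 8 N)), for 0.3 s.
At the end, for the whole second after the job is handed in: Every lump lies in its own compartment, level on the bin floor (underside within 4 mm of it, tilted less than 0.15 rad); the tamper stands upright and at rest on the cork mat (within 35 mm of its centre), released (z of large_1 in the frame of bin between 0.001 and 0.009 m and angle between each of large_1, large_up, large_2, small_1, small_up, small_2's own z axis and vertical below 0.15 rad and y of large_1 in the frame of bin between -0.072 and 0.072 m and x of large_1 in the frame of bin between -0.0515 and 0 m and z of large_up in the frame of bin between 0.001 and 0.009 m and y of large_up in the frame of bin between -0.072 and 0.072 m and x of large_up in the frame of bin between -0.0515 and 0 m and z of large_2 in the frame of bin between 0.001 and 0.009 m and y of large_2 in the frame of bin between -0.072 and 0.072 m and x of large_2 in the frame of bin between -0.0515 and 0 m and z of small_1 in the frame of bin between 0.001 and 0.009 m and y of small_1 in the frame of bin between -0.072 and 0.072 m and x of small_1 in the frame of bin between 0.004 and 0.0515 m and z of small_up in the frame of bin between 0.001 and 0.009 m and y of small_up in the frame of bin between -0.072 and 0.072 m and x of small_up in the frame of bin between 0.004 and 0.0515 m and z of small_2 in the frame of bin between 0.001 and 0.009 m and y of small_2 in the frame of bin between -0.072 and 0.072 m and x of small_2 in the frame of bin between 0.004 and 0.0515 m and horizontal distance between tamper and mat below 0.035 m and height (world z) of tamper below 0.009 m and angle between tamper's own z axis and vertical below 0.08 rad and linear speed of tamper below 0.02 m/s); the robot touches nothing.
It fails at once if a lump is pressed by the tamper with more than 40 N (contact force between tamper and large_1 above 40 N or contact force between tamper and large_up above 40 N or contact force between tamper and large_2 above 40 N or contact force between tamper and small_1 above 40 N or contact force between tamper and small_up above 40 N or contact force between tamper and small_2 above 40 N).
It fails at once if the gripper touches a lump (contact force between any of the arm, the fingers and large_1 above 0.5 N or contact force between any of the arm, the fingers and large_up above 0.5 N or contact force between any of the arm, the fingers and large_2 above 0.5 N or contact force between any of the arm, the fingers and small_1 above 0.5 N or contact force between any of the arm, the fingers and small_up above 0.5 N or contact force between any of the arm, the fingers and small_2 above 0.5 N).
It fails at once if the small green jar, honey jar or pepper mill is moved more than 30 mm or tipped (distance of any of olive_pot, honey_jar, pepper_mill from where it was at the start of the episode above 0.03 m or angle between any of olive_pot, honey_jar, pepper_mill's own z axis and vertical above 0.3 rad).
It also fails if it takes over 64 s, if anything falls off the work surface, if the arm or the gripper's body presses on something with over 40 N, if the wrist force passes 120 N, or if a joint passes its speed limit or range.

## Working session

There is one attempt and no reset: what is moved stays moved. The work goes in short steps, Python scripts to look and compute and a shell command to move; the robot and the scene stay as the last step left them, time stands still between calls to the robot, and variables do not carry over. Pictures are saved under pics/ and viewed, at most 10 in all, crops included, and the job is handed in when it is done.

```bash
ls; mkdir -p pics; cat > h.py <<'E'
import numpy as np, cv2
from bench import bot
def cap(n):
    m=bot.camera_model(n); p,d=bot.capture(n); return p,d,m
def pts(d,m):
    h,w=d.shape
    u,v=np.meshgrid(np.arange(w),np.arange(h))
    K=np.array([[m['fx'],0,m['cx']],[0,m['fy'],m['cy']],[0,0,1.]])
    q=cv2.undistortPoints(np.stack([u,v],-1).reshape(-1,1,2).astype(np.float64),K,np.array(m['dist_coeffs'])).reshape(h,w,2)
    P=np.concatenate([q*d[...,None],d[...,None]],-1)
    W=(P-np.array(m['t']))@np.array(m['R'])
    W[d<=0]=np.nan
    return W
E
python3 - <<'E'
from h import *
s=bot.state(); print({k:np.round(v,3) for k,v in s.items()})
for n in("scene","side"):
    p,d,m=cap(n); cv2.imwrite(f'pics/{n}0.png',p); np.savez(f'{n}0.npz',p=p,d=d,W=pts(d,m))
    print(n,np.round(-np.array(m['R']).T@m['t'],3))
E
```

```text
pics
{'time': np.float64(0.0), 'joint_pos': array([-1.269,  0.522, -0.036,  1.6  ,  0.021,  1.021, -0.113]), 'qvel': array([ 0.001,  0.   ,  0.001,  0.001,  0.001, -0.002, -0.   ]), 'tau': array([-1.0000e-03, -9.2711e+01,  1.9790e+00, -3.6993e+01,  1.8000e-02,
        8.0000e-03, -0.0000e+00]), 'ee_pos': array([0.227, 0.582, 0.303]), 'orientation': array([-0.   ,  0.185,  0.983, -0.001]), 'ft_force': array([-0.053,  0.389,  0.317]), 'ft_torque': array([-0.009, -0.022,  0.01 ]), 'gripper_force': np.float64(0.0), 'finger_gap': np.float64(0.085)}
scene [ 0.002 -0.597  0.871]
side [0.454 0.632 0.665]
```

View pics/scene0.png

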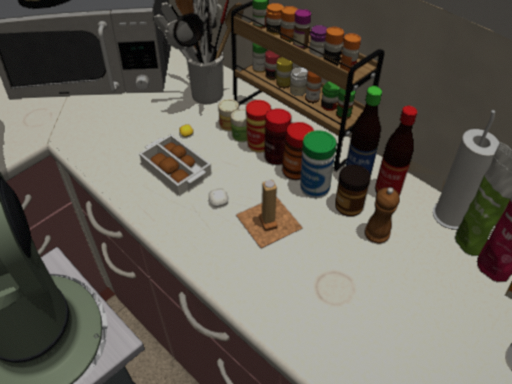

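View pics/side0.png

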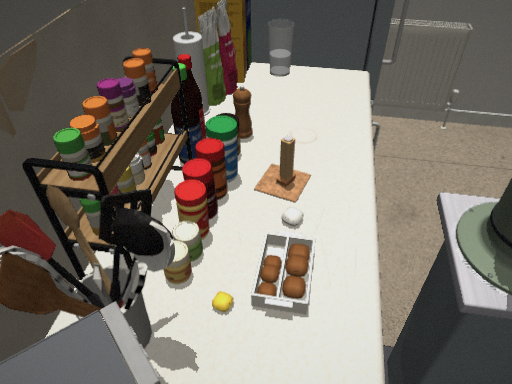

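The scene picture shows the bin at (175,163), the tamper on its mat at (268,208) and the white look-alike at (218,198). In the side picture the bin is at (284,272), the tamper at (287,160) and the yellow look-alike at (222,300).

```bash
python3 - <<'E'
from h import *
def rect(P,name):
    r=cv2.minAreaRect((P[:,:2]*1000).astype(np.float32)); print(name,len(P),np.round(r[0],1),np.round(r[1],1),round(r[2],1),'medz',np.round(np.median(P[:,2]),4))
for n,bb,bt in (("scene",(130,130,220,195),(232,170,305,248)),("side",(240,225,325,315),(250,125,315,202))):
    f=np.load(n+'0.npz'); p,W=f['p'],f['W']; hsv=cv2.cvtColor(p,cv2.COLOR_BGR2HSV)
    def sub(b): x0,y0,x1,y1=b; return W[y0:y1,x0:x1].reshape(-1,3),hsv[y0:y1,x0:x1].reshape(-1,3).astype(int)
    P,h=sub(bt)
    print(n)
    k=(P[:,2]>.001)&(P[:,2]<.012)&(h[:,1]>90); rect(P[k],'mat')
    k=(P[:,2]>.122)&(P[:,2]<.14); rect(P[k],'tampertop')
    k=(P[:,2]>.05)&(P[:,2]<.118); rect(P[k],'handle')
    k=(P[:,2]>.015)&(P[:,2]<.024); rect(P[k],'foot')
    P,h=sub(bb)
    k=(P[:,2]>.031)&(P[:,2]<.045)&(h[:,1]<70); rect(P[k],'rim')
    k=(P[:,2]>.012)&(P[:,2]<.07)&(h[:,1]>110); rect(P[k],'lumps')
    Q=P[k]; print('top z', np.percentile(Q[:,2],[5,50,95,99]))
    # floor plane
    k=(h[:,1]<60)&(abs(P[:,2])<.01); print('table',np.median(P[k,2]))
    x0,y0,x1,y1=bt
    cv2.imwrite(f'pics/{n}c.png',cv2.resize(p[bb[1]:bb[3],bb[0]:bb[2]],None,fx=6,fy=6,interpolation=2))
E
```

```text
scene
mat 1396 [ 571.1 -124.8] [213.6 129.9] 1.2 medz 0.0056
tampertop 153 [ 522.8 -128.1] [27.5 26.6] 62.7 medz 0.1312
handle 341 [ 578.9 -127. ] [146.2  32.3] 1.2 medz 0.0806
foot 162 [ 587.3 -113.8] [182.   67.6] 21.3 medz 0.019
rim 732 [488.5 119.6] [247.5 107.4] 89.2 medz 0.0362
lumps 823 [502.6 179.2] [199.8 105.4] 52.3 medz 0.0319
top z [0.01904867 0.03187783 0.04594216 0.04746242]
table -0.00012929345284870173
side
mat 1026 [ 584.8 -169.3] [139.8 286.6] 48.8 medz 0.0039
tampertop 105 [ 522.8 -124.3] [22.6 26.2] 63.7 medz 0.1295
handle 317 [ 520.2 -119. ] [33.5 19.3] 17.3 medz 0.085
foot 88 [ 572.2 -219.3] [ 47.8 256.3] 28.6 medz 0.0178
rim 1115 [489.4 156. ] [176.6 103.2] 89.5 medz 0.0361
lumps 1660 [490.3 151.6] [134.8  86.6] 89.7 medz 0.0308
top z [0.02244359 0.03079839 0.04480859 0.04634962]
table -0.0005370488537922409
```

View pics/sidec.png

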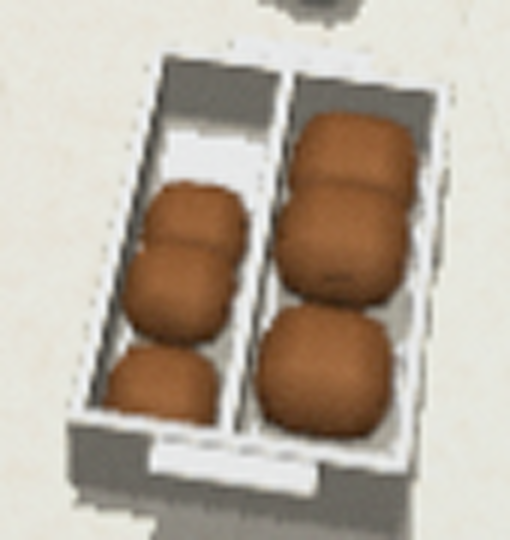

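The side crop shows the bin along world y: the large row on the right (proud lump at about (340,240)) and the small row on the left (proud lump at about (180,290)). Next: foot yaw, mat centre, proud-lump tops and a bystander clearance check.

```bash
python3 - <<'E'
from h import *
A=[];M=[]
for n in("scene","side"):
    f=np.load(n+'0.npz'); p,W=f['p'],f['W']; hsv=cv2.cvtColor(p,cv2.COLOR_BGR2HSV)
    r=np.hypot(W[...,0]-.523,W[...,1]+.126)
    k=(r<.04)&(W[...,2]>.009)&(W[...,2]<.02)
    print(n,'foot',cv2.minAreaRect((W[k][:,:2]*1000).astype(np.float32)))
    A.append(W[k])
    k=(r<.1)&(W[...,2]>-.004)&(W[...,2]<.009)&(hsv[...,1]>100)
    M.append(W[k])
    print('mat',cv2.minAreaRect((W[k][:,:2]*1000).astype(np.float32)))
    for nm,x0,x1,z0 in(('L',.449,.488,.034),('S',.5,.535,.03)):
        B=(W[...,0]>x0)&(W[...,0]<x1)&(abs(W[...,1]-.156)<.07)&(hsv[...,1]>110)
        z=W[B][:,2]; t=np.percentile(z,97); Q=W[B&(W[...,2]>t-.006)]
        print(nm,'top',t,np.median(Q,0).round(4),(Q[:,:2].min(0)+Q[:,:2].max(0))/2)
    k=(r<.2)&(W[...,2]>.06)&(W[...,2]<.3)&(r>.05)
    print('near tall',np.nanmin(r[k]) if k.any() else None, W[k&(r<np.nanmin(r[k])+.01)].mean(0) if k.any() else '')
print('foot',cv2.minAreaRect((np.concatenate(A)[:,:2]*1000).astype(np.float32)))
print('mat',cv2.minAreaRect((np.concatenate(M)[:,:2]*1000).astype(np.float32)))
f=np.load('scene0.npz');cv2.imwrite('pics/tz.png',cv2.resize(f['p'][170:250,230:310],None,fx=6,fy=6,interpolation=2))
E
```

```text
scene foot ((514.123291015625, -133.02090454101562), (51.18369674682617, 67.94351959228516), 41.158905029296875)
mat ((528.4577026367188, -125.54515838623047), (108.4155502319336, 107.66263580322266), 75.95582580566406)
L top 0.047149269309205315 [0.4641 0.144  0.0445] [0.46615466 0.14673124]
S top 0.04088252787225349 [0.5141 0.1692 0.0381] [0.51606179 0.17011682]
near tall 0.1169488237300775 [ 0.64512662 -0.13190381  0.11316303]
side foot ((522.8495483398438, -125.25442504882812), (44.33622741699219, 29.93384552001953), 61.22980499267578)
mat ((530.3106689453125, -123.34564208984375), (111.45132446289062, 108.59335327148438), 75.6796646118164)
L top 0.04599822053511046 [0.467  0.1532 0.0438] [0.46737908 0.14997803]
S top 0.04031266859243346 [0.5153 0.1773 0.038 ] [0.51589501 0.17488959]
near tall 0.11853017656604418 [ 0.64629336 -0.12067945  0.11424857]
foot ((516.509521484375, -126.35658264160156), (62.10267639160156, 59.26853942871094), 23.244342803955078)
mat ((529.7428588867188, -123.8685073852539), (112.2923812866211, 109.3423080444336), 75.95582580566406)
```

View pics/tz.png

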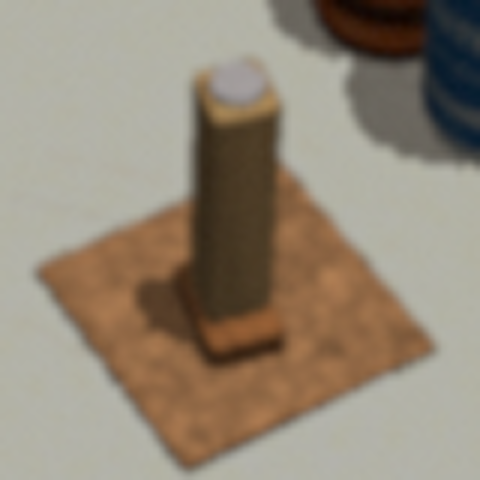

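The foot's long side points at about 62.5° and the tamper is at (0.523,-0.126). The mat centre is at (0.530,-0.124) and the bin centre at (0.489,0.156), yaw about 0. Moving over the tamper.

```bash
python3 -m handwheel '[[[1,1.2,-2.8,0,0,0,-0.01],[1,1.2,-2.8,0,0,0,-0.01],[1,1.2,-2.8,0,0,0,-0.01],[1,1.2,-2.8,0,0,0,-0.01],[1,1.2,-2.8,0,0,0,-0.01],[1,1.2,-2.8,0,0,0,-0.01],[1,1.2,-2.8,0,0,0,-0.01],[1,1.2,-2.8,0,0,0,-0.01],[1,1.2,-2.8,0,0,0,-0.01],[1,1.2,-2.8,0,0,0,0],[1,1.2,-2.8,0,0,0,0],[1,1.2,-2.8,0,0,0,0]]]'
```

```text
time: 1.1
ee_pos: [0.3713, 0.2448, 0.3038]
orientation: [-0.0, 0.229, 0.973, -0.0]
ft_force: [0.8, 0.8, 0.6]
finger_gap: 0.0852
gripper_force: 0.0
```

```bash
python3 -m handwheel '[[[1,1.2,-2.9,0,0,0,0],[1,1.2,-2.9,0,0,0,0],[1,1.2,-2.9,0,0,0,0],[1,1.2,-2.9,0,0,0,0],[1,1.2,-2.9,0,0,0,0],[1,1.2,-2.9,0,0,0,0],[1,1.2,-2.9,0,0,0,0],[1,1.2,-2.9,0,0,0,0],[1,1.2,-2.9,-0.5,0,0,0],[1,1.2,-2.9,-1,0,0,0],[1,1.2,-2.9,-1,0,0,0],[1,1.2,-2.9,-1,0,0,0]]]' && python3 -m handwheel '[[[1,0.4,-1.5,-0.5,0,0,0],[1,0.3,-0.8,0,0,0,0],[1,0,0,0,0,0,0],[1,0,0,0,0,0,0]]]'; python3 - <<'E'
from h import *
s=bot.state();print(np.round(s['ee_pos'],4),np.round(s['ft_force'],2))
p,d,m=cap('wrist');W=pts(d,m);cv2.imwrite('pics/w1.png',p)
k=(W[...,2]>.122)&(W[...,2]<.14)&(np.hypot(W[...,0]-.523,W[...,1]+.126)<.05)
print(k.sum(),cv2.minAreaRect((W[k][:,:2]*1000).astype(np.float32)),np.median(W[k][:,2]))
k=(abs(W[...,2]-.019)<.005)&(np.hypot(W[...,0]-.523,W[...,1]+.126)<.05)
print(k.sum(),cv2.minAreaRect((W[k][:,:2]*1000).astype(np.float32)))
E
```

```text
time: 2.1
ee_pos: [0.5154, -0.1032, 0.2683]
orientation: [-0.0, 0.229, 0.973, 0.0]
ft_force: [0.6, 0.4, -0.1]
finger_gap: 0.0858
gripper_force: 0.0
time: 2.43
ee_pos: [0.522, -0.124, 0.2641]
orientation: [-0.0, 0.229, 0.973, 0.0]
ft_force: [-0.3, 0.6, 0.4]
finger_gap: 0.0853
gripper_force: 0.0
[ 0.522  -0.124   0.2641] [-0.26  0.6   0.36]
1251 ((522.8986206054688, -128.5115203857422), (25.603246688842773, 25.250612258911133), 63.293704986572266) 0.13178411730332398
483 ((523.3546752929688, -128.75753784179688), (44.07158660888672, 29.845951080322266), 62.5319938659668)
```

```bash
python3 -m handwheel '[[[1,0.1,-0.3,-2,0,0,0],[1,0,-0.05,-2,0,0,0],[1,0,0,-2,0,0,0],[1,0,0,-2,0,0,0],[1,0,0,-1.5,0,0,0],[1,0,0,-1,0,0,0],[1,0,0,-0.5,0,0,0],[1,0,0,0,0,0,0],[0,0,0,0,0,0,0],[0,0,0,0,0,0,0],[0,0,0,0,0,0,0],[0,0,0,0,0,0,0]]]' && python3 -m handwheel '[[[0,0,0,0,0,0,0],[0,0,0,0,0,0,0],[0,0,0,0,0,0,0],[0,0,0,0,0,0,0]]]'
```

```text
time: 3.48
ee_pos: [0.5233, -0.1282, 0.1545]
orientation: [0.0, 0.229, 0.973, 0.0]
ft_force: [-0.4, 1.5, 0.7]
finger_gap: 0.039
gripper_force: 0.0
time: 3.82
ee_pos: [0.5233, -0.1282, 0.1544]
orientation: [0.0, 0.229, 0.973, 0.0]
ft_force: [-0.7, 0.7, 6.4]
finger_gap: 0.0254
gripper_force: 58.6
```

```bash
python3 -m handwheel '[[[0,0,0,0.5,0,0,0],[0,0,0,1.5,0,0,0],[0,0,0,2.5,0,0,0],[0,0,0,2.5,0,0,0],[0,0,0.5,1.5,0,0,0.03],[0,-0.2,1,0.5,0,0,0.05],[0,-0.5,2,0,0,0,0.05],[0,-0.5,2.5,0,0,0,0.05],[0,-0.5,2.5,0,0,0,0.05],[0,-0.5,2.5,0,0,0,0.05],[0,-0.5,2.5,0,0,0,0.05],[0,-0.5,2.5,0,0,0,0.05]]]' && python3 -m handwheel '[[[0,-0.5,2.5,0,0,0,0.05],[0,-0.5,2.5,0,0,0,0.04],[0,-0.5,2.5,0,0,0,0],[0,-0.5,2,0,0,0,0],[0,-0.5,1.2,0,0,0,0],[0,-0.4,0.7,0,0,0,0],[0,0,0.3,0,0,0,0],[0,0,0,0,0,0,0],[0,0,0,0,0,0,0],[0,0,0,0,0,0,0]]]'; python3 - <<'E'
from h import *
s=bot.state();print(np.round(s['ee_pos'],4),np.round(s['orientation'],4),np.round(s['ft_force'],2))
for n in('scene','side'):
    p,d,m=cap(n);W=pts(d,m);cv2.imwrite(f'pics/{n}2.png',p[100:340,120:400] if n=='side' else p[100:260,100:300]);np.savez(n+'2.npz',p=p,d=d,W=W)
p=cv2.imread('pics/side2.png');cv2.imwrite('pics/side2.png',cv2.resize(p,None,fx=2.4,fy=2.4))
f=np.load('side2.npz');W=f['W'];hsv=cv2.cvtColor(f['p'],cv2.COLOR_BGR2HSV)
k=(np.hypot(W[...,0]-s['ee_pos'][0],W[...,1]-s['ee_pos'][1])<.045)&(W[...,2]>.075)&(W[...,2]<.115)&(hsv[...,1]>60)
print(k.sum(),cv2.minAreaRect((W[k][:,:2]*1000).astype(np.float32)),np.percentile(W[k][:,2],[1,5,50]))
E
```

```text
time: 4.82
ee_pos: [0.49, 0.0335, 0.2434]
orientation: [-0.0, 0.039, 0.999, -0.0]
ft_force: [1.2, 0.1, -1.5]
finger_gap: 0.0255
gripper_force: 59.2
time: 5.65
ee_pos: [0.4623, 0.1479, 0.2438]
orientation: [0.0, -0.004, 1.0, -0.0]
ft_force: [0.5, -0.1, -2.8]
finger_gap: 0.0253
gripper_force: 59.0
[0.4623 0.1479 0.2438] [ 0.0e+00 -3.6e-03  1.0e+00 -2.0e-04] [ 0.51 -0.09 -2.75]
199 ((461.9901428222656, 152.1809539794922), (29.66936683654785, 41.98554992675781), 0.18383245170116425) [0.0946308  0.09669596 0.1066736 ]
```

View pics/side2.png

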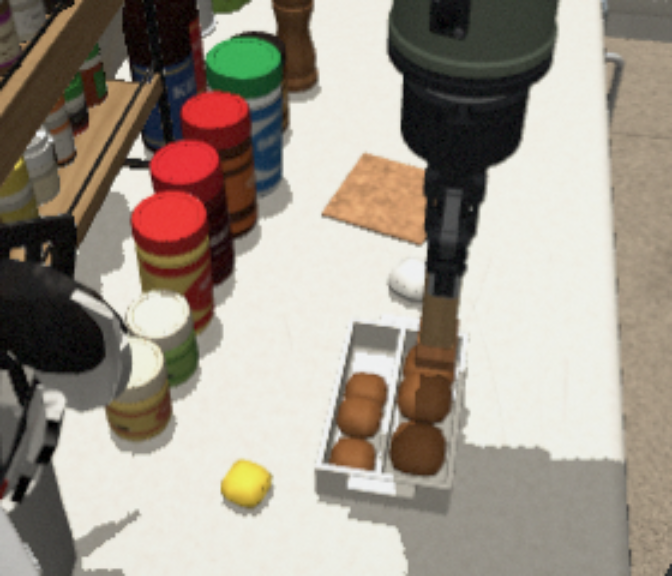

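The tamper hangs upright over the large row, about 5 mm off in x. Correcting and going down to just above the proud lump.

```bash
python3 -m handwheel '[[[0,0.25,0.1,-0.5,0,0,-0.007],[0,0.2,0.1,-1,0,0,0],[0,0,0,-1,0,0,0],[0,0,0,-1,0,0,0],[0,0,0,-0.6,0,0,0],[0,0,0,-0.2,0,0,0],[0,0,0,0,0,0,0]]]' && python3 -m handwheel '[[[0,0,0,-0.1,0,0,0],[0,0,0,-0.1,0,0,0],[0,0,0,-0.1,0,0,0],[0,0,0,-0.1,0,0,0],[0,0,0,0,0,0,0]]]'
```

```text
time: 6.33
ee_pos: [0.4663, 0.1507, 0.2001]
orientation: [-0.001, -0.001, 1.0, -0.0]
ft_force: [-0.3, -0.4, -2.1]
finger_gap: 0.0253
gripper_force: 59.2
time: 6.75
ee_pos: [0.4666, 0.1508, 0.1969]
orientation: [0.0, -0.001, 1.0, 0.0]
ft_force: [-0.4, 0.3, -1.4]
finger_gap: 0.0256
gripper_force: 59.2
```

```bash
python3 -m handwheel '[[[0,0,0,-0.1,0,0,0],[0,0,0,-0.1,0,0,0],[0,0,0,-0.1,0,0,0],[0,0,0,0,0,0,0]]]'
```

```text
time: 7.08
ee_pos: [0.4665, 0.1508, 0.1937]
orientation: [-0.0, -0.001, 1.0, -0.0]
ft_force: [-0.2, 0.1, -3.2]
finger_gap: 0.0254
gripper_force: 59.2
```

```bash
for i in 1; do python3 -m handwheel '[[[0,0,0,-0.1,0,0,0],[0,0,0,-0.1,0,0,0],[0,0,0,0,0,0,0]]]'; python3 -m handwheel '[[[0,0,0,-0.1,0,0,0],[0,0,0,-0.1,0,0,0],[0,0,0,0,0,0,0]]]'; done
```

```text
time: 7.33
ee_pos: [0.4665, 0.1508, 0.1917]
orientation: [-0.0, -0.001, 1.0, -0.0]
ft_force: [-0.3, -0.4, -2.6]
finger_gap: 0.0253
gripper_force: 59.2
time: 7.58
ee_pos: [0.4665, 0.1507, 0.1897]
orientation: [-0.0, -0.001, 1.0, -0.0]
ft_force: [-0.3, 0.2, -2.4]
finger_gap: 0.0254
gripper_force: 59.2
```

```bash
python3 - <<'E'
from h import *
s=bot.state();print(s['ft_force'])
p,d,m=cap('side');W=pts(d,m);hsv=cv2.cvtColor(p,cv2.COLOR_BGR2HSV)
e=s['ee_pos']
k=(np.hypot(W[...,0]-e[0],W[...,1]-e[1])<.035)&(W[...,2]>.03)&(W[...,2]<.08)&(hsv[...,1]>60)
print(k.sum(),np.percentile(W[k],[2,50,98],axis=0).round(4))
cv2.imwrite('pics/s3.png',cv2.resize(p[200:330,220:350],None,fx=4.5,fy=4.5,interpolation=2))
E
```

```text
[-0.32852612  0.21616322 -2.42447962]
385 [[0.448  0.1384 0.0304]
 [0.4663 0.1654 0.0524]
 [0.4852 0.1831 0.0781]]
```

View pics/s3.png

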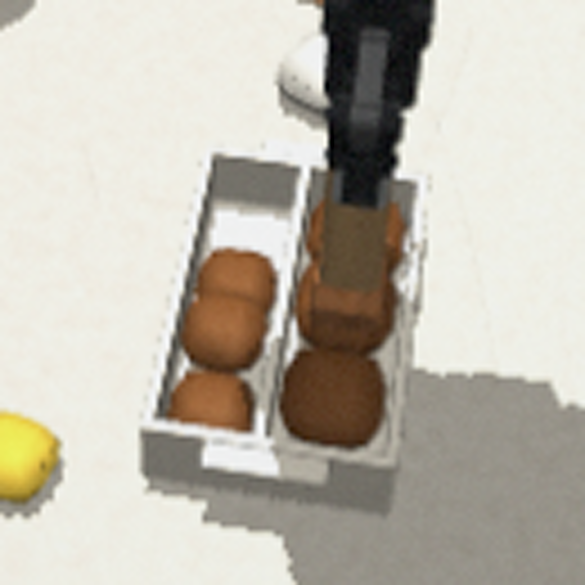

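The foot sits over the middle lump in the large row, with no measurable force yet. Continuing slowly.

```bash
python3 -m handwheel '[[[0,0,0,-0.1,0,0,0],[0,0,0,-0.1,0,0,0],[0,0,0,0,0,0,0]]]'; python3 -m handwheel '[[[0,0,0,-0.1,0,0,0],[0,0,0,-0.1,0,0,0],[0,0,0,0,0,0,0]]]'
```

```text
time: 7.88
ee_pos: [0.4665, 0.1508, 0.1877]
orientation: [-0.0, -0.001, 1.0, -0.0]
ft_force: [0.4, -0.1, -3.1]
finger_gap: 0.0253
gripper_force: 59.2
time: 8.13
ee_pos: [0.4665, 0.1508, 0.1857]
orientation: [-0.0, -0.001, 1.0, -0.0]
ft_force: [0.1, -0.2, -2.7]
finger_gap: 0.0256
gripper_force: 59.2
```

```bash
python3 -m handwheel '[[[0,0,0,-0.1,0,0,0],[0,0,0,-0.05,0,0,0],[0,0,0,0,0,0,0]]]'; python3 -m handwheel '[[[0,0,0,-0.05,0,0,0],[0,0,0,-0.05,0,0,0],[0,0,0,0,0,0,0]]]'
```

```text
time: 8.38
ee_pos: [0.4665, 0.1508, 0.1843]
orientation: [-0.0, -0.001, 1.0, -0.0]
ft_force: [0.2, -0.5, -2.6]
finger_gap: 0.0251
gripper_force: 59.2
time: 8.63
ee_pos: [0.4665, 0.1508, 0.1833]
orientation: [-0.0, -0.001, 1.0, -0.0]
ft_force: [0.0, -0.3, -2.7]
finger_gap: 0.0256
gripper_force: 59.2
```

```bash
python3 -m handwheel '[[[0,0,0,-0.05,0,0,0],[0,0,0,0,0,0,0]]]';python3 -m handwheel '[[[0,0,0,-0.05,0,0,0],[0,0,0,0,0,0,0]]]'
```

```text
time: 8.8
ee_pos: [0.4666, 0.1508, 0.1828]
orientation: [-0.0, -0.001, 1.0, -0.0]
ft_force: [-0.2, -0.1, -2.1]
finger_gap: 0.0256
gripper_force: 59.2
time: 8.97
ee_pos: [0.4666, 0.1508, 0.1824]
orientation: [0.0, -0.001, 1.0, -0.0]
ft_force: [-0.6, 0.8, -2.1]
finger_gap: 0.0255
gripper_force: 59.2
```

```bash
python3 -m handwheel '[[[0,0,0,-0.05,0,0,0],[0,0,0,0,0,0,0]]]';python3 -m handwheel '[[[0,0,0,-0.05,0,0,0],[0,0,0,0,0,0,0]]]'; python3 - <<'E'
from h import *
s=bot.state();e=s['ee_pos']
p,d,m=cap('side');W=pts(d,m);hsv=cv2.cvtColor(p,cv2.COLOR_BGR2HSV)
for x in(.462,.467,.472):
    k=(abs(W[...,0]-x)<.003)&(abs(W[...,1]-.156)<.075)&(W[...,2]<.09)&(W[...,2]>.0)
    Q=W[k];Q=Q[np.argsort(-Q[:,1])]; print((Q[::3,1:]*1000).round(0).astype(int).tolist())
E
```

```text
time: 9.13
ee_pos: [0.4668, 0.1508, 0.1822]
orientation: [0.0, -0.001, 1.0, 0.0]
ft_force: [-1.5, 0.3, 6.5]
finger_gap: 0.0256
gripper_force: 60.3
time: 9.3
ee_pos: [0.467, 0.1508, 0.1821]
orientation: [0.0, -0.0, 1.0, 0.0]
ft_force: [-3.1, -1.1, 14.8]
finger_gap: 0.0255
gripper_force: 61.5
[[231, 37], [230, 1], [229, 37], [215, 19], [214, 23], [214, 25], [213, 30], [212, 23], [211, 29], [211, 21], [209, 29], [207, 31], [204, 28], [203, 32], [201, 34], [200, 33], [199, 33], [196, 32], [195, 31], [193, 33], [190, 33], [188, 32], [186, 33], [183, 32], [181, 30], [177, 27], [174, 39], [174, 35], [174, 45], [173, 46], [172, 46], [171, 25], [171, 21], [170, 21], [169, 26], [168, 44], [167, 45], [166, 82], [166, 55], [165, 55], [165, 61], [165, 55], [165, 88], [165, 67], [165, 84], [165, 78], [165, 51], [165, 58], [164, 72], [164, 44], [164, 51], [164, 65], [163, 62]]
[[230, 1], [230, 36], [215, 21], [215, 19], [215, 25], [214, 31], [214, 21], [213, 30], [212, 25], [211, 30], [208, 29], [207, 31], [205, 31], [203, 32], [202, 33], [200, 31], [199, 32], [196, 29], [194, 33], [192, 31], [190,
[... 250 characters left out ...]
65, 84], [165, 77], [165, 62], [165, 50], [165, 62], [165, 83], [165, 71], [164, 56], [164, 70], [164, 52], [163, 77]]
[[231, 3], [230, 6], [229, 37], [216, 20], [215, 18], [214, 23], [214, 23], [213, 28], [211, 29], [209, 28], [208, 28], [207, 30], [205, 31], [204, 31], [203, 33], [201, 33], [197, 34], [196, 32], [193, 31], [192, 33], [190, 31], [188, 32], [186, 30], [183, 30], [181, 31], [176, 27], [174, 46], [174, 33], [173, 45], [173, 35], [172, 46], [170, 47], [169, 21], [169, 19], [168, 25], [167, 47], [166, 61], [166, 56], [166, 44], [165, 86], [165, 47], [165, 67], [165, 50], [165, 76], [165, 49], [165, 64], [164, 57], [164, 75], [164, 45], [164, 86], [164, 66], [164, 78], [163, 79]]
```

The proud lump is down (foot underside at ~33 mm) and about 17 N acts. Holding for a second.

```bash
python3 -m handwheel '[[[0,0,0,0,0,0,0],[0,0,0,0,0,0,0],[0,0,0,0,0,0,0],[0,0,0,0,0,0,0]]]';python3 -m handwheel '[[[0,0,0,0,0,0,0],[0,0,0,0,0,0,0],[0,0,0,0,0,0,0],[0,0,0,0,0,0,0],[0,0,0,0,0,0,0],[0,0,0,0,0,0,0],[0,0,0,0,0,0,0],[0,0,0,0,0,0,0],[0,0,0,0,0,0,0],[0,0,0,0,0,0,0]]]'
```

```text
time: 9.68
ee_pos: [0.4669, 0.1509, 0.1821]
orientation: [0.001, -0.001, 1.0, 0.0]
ft_force: [-2.5, -0.3, 14.6]
finger_gap: 0.0254
gripper_force: 61.5
time: 10.52
ee_pos: [0.4669, 0.1509, 0.1821]
orientation: [0.0, -0.0, 1.0, 0.0]
ft_force: [-1.7, -0.8, 14.5]
finger_gap: 0.0254
gripper_force: 61.5
```

```bash
python3 -m handwheel '[[[0,0,0,0.5,0,0,0],[0,0,0,1.2,0,0,0],[0,0,0,1.6,0,0,0],[0,0,0,1.2,0,0,0],[0,0.5,0.2,0.8,0,0,0],[0,1.2,0.5,0,0,0,0],[0,1.5,0.7,0,0,0,0],[0,1.2,0.5,0,0,0,0],[0,0.5,0.3,0,0,0,0],[0,0,0,0,0,0,0],[0,0,0,0,0,0,0]]]'; python3 - <<'E'
from h import *
s=bot.state();print(np.round(s['ee_pos'],4),np.round(s['ft_force'],2))
for n in('side','scene'):
    p,d,m=cap(n);W=pts(d,m);hsv=cv2.cvtColor(p,cv2.COLOR_BGR2HSV)
    B=(abs(W[...,0]-.467)<.006)&(abs(W[...,1]-.156)<.072)&(hsv[...,1]>110)&(W[...,2]>.005)&(W[...,2]<.06)
    Q=W[B];print(n,'L z',[ (int(y*1000),round(1000*np.percentile(Q[abs(Q[:,1]-y)<.004][:,2],90)) if (abs(Q[:,1]-y)<.004).sum()>3 else None) for y in np.arange(.09,.225,.008)])
    B=(abs(W[...,0]-.516)<.006)&(abs(W[...,1]-.156)<.072)&(hsv[...,1]>110)&(W[...,2]>.005)&(W[...,2]<.06)
    Q=W[B];print(n,'S z',[ (int(y*1000),round(1000*np.percentile(Q[abs(Q[:,1]-y)<.004][:,2],90)) if (abs(Q[:,1]-y)<.004).sum()>3 else None) for y in np.arange(.09,.225,.008)])
    if n=='side':
        e=s['ee_pos'];k=(np.hypot(W[...,0]-e[0],W[...,1]-e[1])<.045)&(W[...,2]>.07)&(W[...,2]<.105)&(hsv[...,1]>60)
        print('foot',cv2.minAreaRect((W[k][:,:2]*1000).astype(np.float32)),np.percentile(W[k][:,2],1))
        cv2.imwrite('pics/s4.png',cv2.resize(p[200:330,220:350],None,fx=4.5,fy=4.5,interpolation=2))
E
```

```text
time: 11.43
ee_pos: [0.5151, 0.1726, 0.234]
orientation: [-0.0, -0.001, 1.0, -0.0]
ft_force: [-0.7, 0.5, -2.1]
finger_gap: 0.0254
gripper_force: 59.2
[0.5151 0.1726 0.234 ] [-0.74  0.49 -2.07]
side L z [(90, 30), (98, 33), (106, 34), (114, 33), (122, 30), (130, 29), (138, 32), (146, 33), (154, 33), (162, 32), (170, 29), (178, 30), (186, 33), (194, 33), (202, 34), (210, 30), (218, 24)]
side S z [(90, None), (98, None), (106, None), (114, None), (122, None), (130, None), (138, None), (146, None), (154, None), (162, 39), (170, 41), (178, 41), (186, 39), (194, 32), (202, 29), (210, 29), (218, 28)]
foot ((514.8546752929688, 175.18792724609375), (29.892574310302734, 43.62955856323242), 0.6293413639068604) 0.08451355833211067
scene L z [(90, None), (98, 33), (106, 33), (114, 33), (122, None), (130, 32), (138, 34), (146, 34), (154, 33), (162, 30), (170, 30), (178, 35), (186, 34), (194, 33), (202, 33), (210, None), (218, None)]
scene S z [(90, None), (98, None), (106, None), (114, None), (122, 26), (130, 29), (138, 29), (146, 29), (154, 38), (162, 41), (170, 42), (178, 41), (186, None), (194, None), (202, 30), (210, 30), (218, None)]
```

View pics/s4.png

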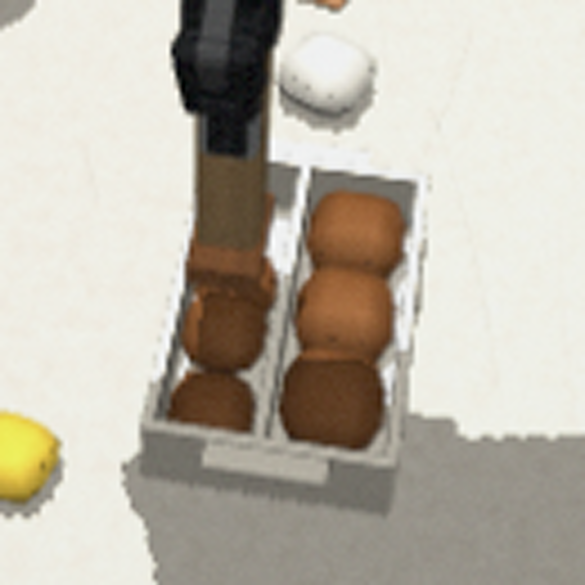

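The large row is level at 33 mm. The tamper is over the small proud lump (top about 41 mm at y≈0.172). Descending.

```bash
python3 -m handwheel '[[[0,0.1,0,-0.5,0,0,0],[0,0,0,-1,0,0,0],[0,0,0,-1,0,0,0],[0,0,0,-0.7,0,0,0],[0,0,0,-0.4,0,0,0],[0,0,0,-0.2,0,0,0],[0,0,0,0,0,0,0]]]' && python3 -m handwheel '[[[0,0,0,-0.1,0,0,0],[0,0,0,-0.1,0,0,0],[0,0,0,-0.1,0,0,0],[0,0,0,0,0,0,0]]]'; python3 -m handwheel '[[[0,0,0,-0.1,0,0,0],[0,0,0,-0.1,0,0,0],[0,0,0,-0.1,0,0,0],[0,0,0,0,0,0,0]]]'
```

```text
time: 12.12
ee_pos: [0.5164, 0.1727, 0.1958]
orientation: [-0.0, -0.001, 1.0, -0.0]
ft_force: [-0.4, -0.1, -1.8]
finger_gap: 0.0253
gripper_force: 59.2
time: 12.45
ee_pos: [0.5166, 0.1728, 0.1934]
orientation: [0.0, -0.001, 1.0, 0.0]
ft_force: [0.0, -0.3, -2.5]
finger_gap: 0.0254
gripper_force: 59.2
time: 12.78
ee_pos: [0.5165, 0.1728, 0.1902]
orientation: [-0.0, -0.001, 1.0, -0.0]
ft_force: [-0.0, -0.1, -2.2]
finger_gap: 0.0254
gripper_force: 59.2
```

```bash
python3 -m handwheel '[[[0,0,0,-0.1,0,0,0],[0,0,0,-0.1,0,0,0],[0,0,0,-0.1,0,0,0],[0,0,0,0,0,0,0]]]'; python3 -m handwheel '[[[0,0,0,-0.1,0,0,0],[0,0,0,-0.1,0,0,0],[0,0,0,-0.1,0,0,0],[0,0,0,0,0,0,0]]]';python3 -m handwheel '[[[0,0,0,-0.1,0,0,0],[0,0,0,-0.1,0,0,0],[0,0,0,0,0,0,0]]]'; python3 -m handwheel '[[[0,0,0,-0.1,0,0,0],[0,0,0,-0.05,0,0,0],[0,0,0,0,0,0,0]]]'
```

```text
time: 13.12
ee_pos: [0.5165, 0.1728, 0.1872]
orientation: [-0.0, -0.001, 1.0, -0.0]
ft_force: [0.4, -0.1, -1.4]
finger_gap: 0.0255
gripper_force: 59.2
time: 13.45
ee_pos: [0.5165, 0.1728, 0.1842]
orientation: [-0.0, -0.001, 1.0, -0.0]
ft_force: [0.0, -0.6, -0.9]
finger_gap: 0.0254
gripper_force: 59.2
time: 13.7
ee_pos: [0.5165, 0.1728, 0.1822]
orientation: [-0.0, -0.001, 1.0, -0.0]
ft_force: [-0.6, 1.0, -1.9]
finger_gap: 0.0255
gripper_force: 59.2
time: 13.95
ee_pos: [0.5165, 0.1728, 0.1808]
orientation: [-0.0, -0.001, 1.0, -0.0]
ft_force: [0.2, 0.0, -1.7]
finger_gap: 0.0251
gripper_force: 59.2
```

```bash
python3 -m handwheel '[[[0,0,0,-0.1,0,0,0],[0,0,0,-0.05,0,0,0],[0,0,0,0,0,0,0]]]'; python3 -m handwheel '[[[0,0,0,-0.05,0,0,0],[0,0,0,0,0,0,0]]]';python3 -m handwheel '[[[0,0,0,-0.05,0,0,0],[0,0,0,0,0,0,0]]]'
```

```text
time: 14.2
ee_pos: [0.5165, 0.1728, 0.1793]
orientation: [-0.0, -0.001, 1.0, -0.0]
ft_force: [0.9, -0.1, -2.5]
finger_gap: 0.0257
gripper_force: 59.2
time: 14.37
ee_pos: [0.5166, 0.1728, 0.1788]
orientation: [-0.0, -0.001, 1.0, -0.0]
ft_force: [0.3, 0.5, -3.2]
finger_gap: 0.0256
gripper_force: 59.2
time: 14.53
ee_pos: [0.5166, 0.1728, 0.1783]
orientation: [-0.0, -0.001, 1.0, -0.0]
ft_force: [-0.5, -0.5, -1.6]
finger_gap: 0.0253
gripper_force: 59.2
```

```bash
python3 -m handwheel '[[[0,0,0,-0.05,0,0,0],[0,0,0,0,0,0,0]]]';python3 -m handwheel '[[[0,0,0,-0.04,0,0,0],[0,0,0,0,0,0,0]]]'
```

```text
time: 14.7
ee_pos: [0.5168, 0.1728, 0.1782]
orientation: [0.0, -0.001, 1.0, 0.0]
ft_force: [-0.8, -0.0, 4.8]
finger_gap: 0.0254
gripper_force: 60.3
time: 14.87
ee_pos: [0.5169, 0.1729, 0.1781]
orientation: [0.0, -0.001, 1.0, 0.0]
ft_force: [-1.7, -0.9, 9.9]
finger_gap: 0.0253
gripper_force: 61.0
```

Contact is about 12 N; a touch more, then hold.

```bash
python3 -m handwheel '[[[0,0,0,-0.02,0,0,0],[0,0,0,0,0,0,0],[0,0,0,0,0,0,0]]]';python3 -m handwheel '[[[0,0,0,0,0,0,0],[0,0,0,0,0,0,0],[0,0,0,0,0,0,0],[0,0,0,0,0,0,0],[0,0,0,0,0,0,0],[0,0,0,0,0,0,0],[0,0,0,0,0,0,0],[0,0,0,0,0,0,0],[0,0,0,0,0,0,0],[0,0,0,0,0,0,0],[0,0,0,0,0,0,0],[0,0,0,0,0,0,0]]]'; python3 -m handwheel '[[[0,0,0,0.5,0,0,0],[0,0,0,1.2,0,0,0],[0,0,0,1.6,0,0,0],[0,0,0,1.6,0,0,0],[0,0,0,1.2,0,0,0],[0,0,-1.5,0.4,0,0,0],[0,0,-2.5,0,0,0,0],[0,0,-2.5,0,0,0,0],[0,0,-2.5,0,0,0,0],[0,0,-2.5,0,0,0,0],[0,0,-2.5,0,0,0,0],[0,0,-2.5,0,0,0,0]]]'; python3 - <<'E'
from h import *
s=bot.state();print(np.round(s['ee_pos'],4),np.round(s['ft_force'],2))
p,d,m=cap('side');W=pts(d,m);hsv=cv2.cvtColor(p,cv2.COLOR_BGR2HSV)
for x in(.467,.516):
    B=(abs(W[...,0]-x)<.006)&(abs(W[...,1]-.156)<.072)&(hsv[...,1]>110)&(W[...,2]>.005)&(W[...,2]<.06)
    Q=W[B];print(x,[ (int(y*1000),round(1000*np.percentile(Q[abs(Q[:,1]-y)<.004][:,2],90)) if (abs(Q[:,1]-y)<.004).sum()>3 else None) for y in np.arange(.09,.225,.008)])
E
```

```text
time: 15.12
ee_pos: [0.5169, 0.1728, 0.1781]
orientation: [0.0, -0.001, 1.0, 0.0]
ft_force: [-2.0, -1.3, 13.0]
finger_gap: 0.0254
gripper_force: 61.4
time: 16.12
ee_pos: [0.5169, 0.1729, 0.1781]
orientation: [0.001, -0.0, 1.0, 0.0]
ft_force: [-2.7, -1.4, 12.8]
finger_gap: 0.0256
gripper_force: 61.4
time: 17.12
ee_pos: [0.5164, 0.0066, 0.2425]
orientation: [0.0, -0.001, 1.0, -0.0]
ft_force: [0.6, 0.7, -3.2]
finger_gap: 0.025
gripper_force: 59.2
[0.5164 0.0066 0.2425] [ 0.57  0.7  -3.21]
0.467 [(90, 30), (98, 33), (106, 33), (114, 33), (122, 30), (130, 28), (138, 31), (146, 33), (154, 33), (162, 32), (170, 30), (178, 30), (186, 33), (194, 33), (202, 33), (210, 30), (218, 25)]
0.516 [(90, None), (98, None), (106, None), (114, None), (122, 26), (130, 29), (138, 29), (146, 29), (154, 25), (162, 27), (170, 30), (178, 29), (186, 27), (194, 26), (202, 29), (210, 29), (218, 29)]
```

Both rows are level (33 and 29 mm). Carrying the tamper back to the mat.

```bash
python3 -m handwheel '[[[0,0.2,-2.5,0,0,0,0],[0,0.2,-2.5,0,0,0,0],[0,0.3,-2.5,0,0,0,0],[0,0.3,-2.5,0,0,0,0],[0,0.3,-1.6,-0.5,0,0,0],[0,0,-1.0,-1,0,0,0],[0,0,-0.5,-1.5,0,0,0],[0,0,0,-1.5,0,0,0],[0,0,0,-1.5,0,0,0],[0,0,0,-1.2,0,0,0],[0,0,0,-0.6,0,0,0],[0,0,0,-0.3,0,0,0]]]'; python3 -m handwheel '[[[0,0,0,-0.1,0,0,0],[0,0,0,-0.1,0,0,0],[0,0,0,-0.1,0,0,0],[0,0,0,0,0,0,0]]]'
```

```text
time: 18.17
ee_pos: [0.5291, -0.1226, 0.1601]
orientation: [-0.001, -0.001, 1.0, 0.0]
ft_force: [0.3, -0.3, -1.9]
finger_gap: 0.0254
gripper_force: 59.7
time: 18.5
ee_pos: [0.5297, -0.1232, 0.1586]
orientation: [0.0, -0.001, 1.0, -0.0]
ft_force: [0.6, 0.6, -1.4]
finger_gap: 0.0249
gripper_force: 59.7
```

```bash
python3 -m handwheel '[[[0,0,0,-0.1,0,0,0],[0,0,0,-0.1,0,0,0],[0,0,0,-0.1,0,0,0],[0,0,0,0,0,0,0]]]'; python3 -m handwheel '[[[0,0,0,-0.05,0,0,0],[0,0,0,-0.05,0,0,0],[0,0,0,0,0,0,0]]]'; python3 -m handwheel '[[[0,0,0,-0.05,0,0,0],[0,0,0,0,0,0,0]]]'
```

```text
time: 18.83
ee_pos: [0.5295, -0.1232, 0.1552]
orientation: [-0.0, -0.001, 1.0, -0.0]
ft_force: [0.1, -0.3, -2.1]
finger_gap: 0.0257
gripper_force: 59.7
time: 19.08
ee_pos: [0.5297, -0.1232, 0.1544]
orientation: [0.0, -0.001, 1.0, -0.0]
ft_force: [-0.6, 0.9, 1.4]
finger_gap: 0.0255
gripper_force: 60.2
time: 19.25
ee_pos: [0.5298, -0.1232, 0.1544]
orientation: [0.0, -0.001, 1.0, 0.0]
ft_force: [-1.8, 1.4, 11.8]
finger_gap: 0.0257
gripper_force: 61.8
```

Standing on the mat. Opening, then straight up.

```bash
python3 -m handwheel '[[[0,0,0,0.05,0,0,0],[0.4,0,0,0,0,0,0],[0.6,0,0,0,0,0,0],[0.8,0,0,0,0,0,0],[1,0,0,0,0,0,0],[1,0,0,0,0,0,0],[1,0,0,0,0,0,0],[1,0,0,0,0,0,0],[1,0,0,0,0,0,0],[1,0,0,0,0,0,0]]]' && python3 -m handwheel '[[[1,0,0,0.5,0,0,0],[1,0,0,1,0,0,0],[1,0,0,2,0,0,0],[1,0,0,3,0,0,0],[1,0,0,3,0,0,0],[1,0,0,3,0,0,0],[1,0,0,1.5,0,0,0],[1,0,0,0.5,0,0,0],[1,0,0,0,0,0,0],[1,0,0,0,0,0,0],[1,0,0,0,0,0,0],[1,0,0,0,0,0,0]]]'; python3 - <<'E'
from h import *
p,d,m=cap('side');W=pts(d,m)
r=np.hypot(W[...,0]-.53,W[...,1]+.123)
for a,b in((.122,.14),(.012,.023)):
    k=(r<.04)&(W[...,2]>a)&(W[...,2]<b);print(k.sum(),cv2.minAreaRect((W[k][:,:2]*1000).astype(np.float32)),np.median(W[k][:,2]))
cv2.imwrite('pics/end.png',cv2.resize(p[100:330,220:350],None,fx=2.5,fy=2.5,interpolation=2))
E
```

```text
time: 20.08
ee_pos: [0.5296, -0.1232, 0.1543]
orientation: [-0.0, -0.001, 1.0, -0.0]
ft_force: [0.3, -0.0, 0.9]
finger_gap: 0.0853
gripper_force: 0.0
time: 21.08
ee_pos: [0.5292, -0.1231, 0.2982]
orientation: [-0.001, -0.001, 1.0, 0.0]
ft_force: [-0.9, 0.0, 0.7]
finger_gap: 0.0857
gripper_force: 0.0
103 ((528.8922729492188, -120.17914581298828), (26.4896183013916, 26.256038665771484), 84.80782318115234) 0.12995714803475591
81 ((528.9805297851562, -119.30111694335938), (29.833038330078125, 41.82830047607422), 0.5288228392601013) 0.017312776007151018
```

View pics/end.png

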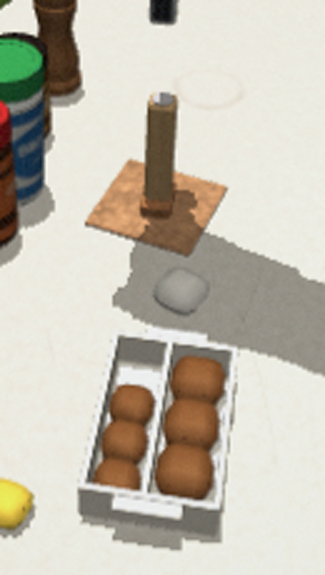

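The tamper stands upright in the middle of the mat at (158,200), both rows are level, and the gripper is clear.

```bash
python3 -c "
from bench import bot
print(bot.sign_off())"
```

```text
the job is handed in; nothing more can be done
None
```

Job handed in (no verdict shown): both rows are level on the bin floor, each held about a second at roughly 15–17 N, and the tamper stands upright on its mat about 5 mm or less from the centre, released.

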